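Unfold the press's crank handle and clamp the charcoal block by feel

TASK

Clamp the charcoal soldering block in the little green screw press. Flip the folded red handle of the handwheel fully upright first, then crank the wheel clockwise with it until you feel the pad meet the block, and go about a quarter turn further to grip it firmly, no more than that: charcoal is brittle and crushes if it is pressed hard. Let go and leave the block clamped with the handle standing up, without shifting the other things on the bench.

Things in the scene. Friction and masses are not known exactly. Their poses are not given: they have to be found in the camera images.
- press: Green screw press bolted to the bench: base plate 120 x 150 x 14 mm, two steel columns 16 mm thick at y = +-56 mm of its own frame, a green bridge (44 x 150 mm, underside 112 mm, top 138 mm above the bench), above it a black disc handwheel with a pale metal face, 72 mm radius, 12 mm thick. Origin: centre of the underside of the base; z is up.
- spindle_nut (a point): Centre of the bridge's underside, where the spindle comes out. A 40 mm rubber pad under it sinks 40 mm per clockwise turn of the wheel; its gap above the block is set differently each time and not measured (4 to 49 mm). The pad is sprung: it meets the block with 15 N, then gains 40 N per further quarter turn. Above 75 N the block is crushed, below 30 N it is loose.
- wheel_centre (a point): Centre of the handwheel's flat top face, on its vertical axis (160 mm above the bench). Only a steel cap of 10 mm radius stands 4 mm higher there.
- wheel (a joint): Handwheel angle, rad, about its vertical axis; grows clockwise seen from above, which lowers the pad; the start varies. It drags with 0.2 N m (3.4 N at the handle); the clamping load adds 0.0064 N m per N: at the handle 1.6 N more at once when the pad meets the block, a further 4.2 N over the next quarter turn. It stays where it is left and holds the load.
- handle (a joint): Angle of the folding handle on the wheel, rad: 0 = folded flat, lying inward along a radius over the disc; 1.571 = upright against its stop. The hinge is stiff (0.18 N m) and the handle stays at any angle.
- handle_pivot (a point): Hinge of the folding handle on the wheel, 60 mm from the wheel's axis and 10 mm above the disc's top face; the hinge pin is level and tangential to the wheel. Turns with the wheel.
- handle_grip (a point): Point on the handle's centre line 32 mm from its hinge; x points from the hinge to the free end. The grip is a red sleeve, 16 mm across, from 12 to 48 mm from the hinge, spinning freely on the handle's own axis. Folded, it lies with its axis 10 mm above the disc (2 mm of air under it) and nothing beside it.
- bed: Steel bed plate of the press, 105 x 80 x 10 mm, fixed on the base; origin: centre of its underside, 14 mm above the bench; its top is at 24 mm.
- charcoal: Black charcoal soldering block bound with wire, 57 x 87 x 30 mm, lying loose on the bed under the pad, its long side roughly front to back; origin: centre of its underside. Bring nothing near it.
- cup: Clear plastic cup, 81 mm across, 66 mm high; origin: centre of its underside. A bystander.
- bottle: Brown glass bottle with a black cap, 36 mm across, 82 mm high; origin: centre of its underside. A bystander.
- dish: Small stoneware dish, 73 mm across, 18 mm high; origin: centre of its underside. A bystander. Beyond it, on the right half of the bench, a ring lamp stands on a tall bent neck (foot near x 0.5, y -0.22, neck and head up to 0.45 m high, further from the robot): swing the arm past in front of it.
- clamp: Wooden hand clamp for rings, 26 x 131 x 23 mm, lying flat; origin: centre of its underside. A bystander.
Not all that is in view belongs to the job. There is more than one size of the charcoal; the job needs the largest.

How it is judged (in metres and radians):
On the way, in this order (a step that is already met when the one before it is completed fails the run):
1. the folding handle stands upright (within about 10 degrees) and the block is not yet clamped (value of joint handle above 1.4 rad and contact force between charcoal and bed below 8 N), for 0.2 s.
2. the block is clamped with more than 30 N (contact force between charcoal and bed above 30 N), for 0.2 s.
At the end, for the whole second after the job is handed in: The block is clamped on the bed with 30 to 75 N, the handle stands upright (over 1.3 rad) and the wheel is at rest (contact force between charcoal and bed between 30 and 75 N and value of joint handle above 1.3 rad and velocity of joint wheel between -0.05 and 0.05 rad/s); the robot touches nothing.
It fails at once if the charcoal is pressed with more than 75 N (contact force between charcoal and bed above 75 N).
It fails at once if the charcoal block is shifted by more than 10 mm (distance of charcoal from where it was at the start of the episode above 0.01 m).
It fails at once if the fingers touch the charcoal block (contact force between the fingers and charcoal above 1 N).
It fails at once if a bystander is moved by more than 20 mm (distance of any of cup, bottle, dish, clamp from where it was at the start of the episode above 0.02 m).
It also fails if it takes over 72 s, if anything falls off the work surface, if the arm or the gripper's body presses on something with over 40 N, if the wrist force passes 120 N, or if a joint passes its speed limit or range.

ROBOT

A 6-joint arm with a two-finger parallel gripper is mounted at the origin on a cart in front of the work surface, level with it; the furniture and walls round the work are solid. World frame = base frame: x ahead of the robot, y to its left, z up, the work surface at z = 0. Lengths are in mm, angles in rad, forces in N, time in s.
With the tool pointing down it reaches from about 375 to 900 mm from the base axis. Payload 3.1 kg.
Tool frame: the origin (TCP) lies midway between the tips of the shut fingers; the grasp point (between the pads) lies arm.grip_point_offset behind it (arm.grip_point_offset is the distance from the TCP to the grasp point, in mm); z points along the fingers, y is the line along which they close (so a half turn about z gives the same grasp; the last joint's range is limited). The gripper opens to 85 mm and grips with 20 to 120 N. Pads are 22 mm wide; open, the fingers measure 114 mm over their backs; the gripper's body (76 mm by 85 mm) begins 54 mm behind the grasp point. The pads swing forward as they close: fully open they stand 13 mm farther back than shut.
Start: joints at [1.167, 0.527, 1.433, -0, 1.181, -0.178], TCP at [139.889, 609.121, 231.31] pointing down, gripper open.
Joint ranges: [-3.08, 3.08], [-0.75, 2.2], [0.22, 2.44], [-1.43, 4.57], [0, 2.65], [-2.85, 2.85]. Speed limits (rad/s): [2.79, 2.79, 3.14, 3.14, 3.14, 3.14].

INTERFACE

Orientations are given as a 3x3 rotation matrix whose columns are the frame's x, y, z axes.
In Python, from station import arm gives the robot as it stands.
- The arm moves only by the tool jog_arm, never from a script. Its argument "moves" is a list of rows, each an object with "claw": the opening, from -1 (shut) to 1 (fully open); "translation": the shift along the tool's x, y, z in mm, a list of three; "delta_rot": the turn, a rotation vector about the tool's x, y, z in degrees, a list of three. In form: [{"claw": claw, "translation": [dx, dy, dz], "delta_rot": [ax, ay, az]}, ...]. A call has exactly 8 rows; each row shifts and turns the commanded pose from where the row before left it, along the tool's axes as they then stand; what a row does not reach is not made up. A row lasts 1/8 s, in which the tool goes at most 62.5 mm and 10.7 degrees, less where a joint would pass 70% of its speed; a pose out of reach is approached as far as the arm can. A call is refused whole if a number of a shift passes 62.5 or a number of a turn 10.7, either way. A call with a gripper value outside its range is refused whole. The fingers move at their own pace and stop on an object; the grip force is fixed at half the most. Time passes only in rows, so rows that do not move let the fingers close, or fill a call up. It gives the time, the measured TCP pose, the force, the opening and the grip force at its end, in the units of the state.
- arm.state(): the state, without advancing time (a new reading comes with each control period).
- arm.get_image(name): name is "scene" or "top"; returns (picture, depth): 384x512x3 uint8, blue, green, red; 384x512 float32, mm along the optical axis (not along the pixel's ray), 0 where there is no reading.
- arm.camera_info(name): a dict with "fx", "fy", "cx", "cy" (pixels), "k1" (the pictures are not rectified: a ray, as slopes to the right and down, at radius r is drawn at 1 + k1 r^2 times it, then the intrinsics apply), "rvec" (rotation vector, rad) and "tvec" (3), from world to camera coordinates, as OpenCV has them. Camera axes: x right, y down, z forward; pixel columns grow to the right and rows downward; lengths in mm; the calibration is good to about 2 mm. A picture is of the moment at which its call begins. camera_info takes no time and is no camera call.
- arm.sign_off(): hands the job in; it is judged then, once.
The state is a dict: "time_s": time; "joints": joint angles; "dq": joint speeds; "joint_efforts": joint torques, N m; "position": TCP position; "tcp_rot": TCP orientation; "force": force on the tool from outside, world axes, zero at the start; "ft_torque": the same for the moment, N m; "opening": opening from 0.0 (shut) to 1.0 (fully open); "grip_force": force on a finger pad.
Only numpy, scipy, OpenCV 4.12 (cv2) and the standard library are available. Lean on these libraries where they do the work, as an engineer would, in place of code of your own. Each camera call takes 0.05 s, during which the arm holds its last target. There are 200 camera calls.

## Working session

There is one attempt and no reset: what is moved stays moved. The work goes in short steps, Python scripts to look and compute and a tool call to move; the robot and the scene stay as the last step left them, time stands still between calls to the robot, and variables do not carry over. Pictures are saved under pics/ and viewed, at most 10 in all, crops included, and the job is handed in when it is done.

Besides the shell and the picture viewer there is one more tool, called after "Request:" as name(argument=value, ...), one argument or row to a line, values as JSON. jog_arm: Moves the arm, as the interface text tells. Its arguments: {"type":"object","properties":{"moves":{"type":"array","items":{"type":"object","properties":{"claw":{"type":"number"},"translation":{"type":"array","items":{"type":"number"}},"delta_rot":{"type":"array","items":{"type":"number"}}}}}},"required":["moves"]}

```bash
ls; mkdir -p pics
cat > h.py <<'E'
import numpy as np, cv2
from station import arm
def cast(name,u,v,z):
    c=arm.camera_info(name); R,_=cv2.Rodrigues(np.array(c["rvec"],float)); t=np.array(c["tvec"],float).ravel()
    x=(u-c["cx"])/c["fx"]; y=(v-c["cy"])/c["fy"]; a,b=x,y
    for _ in range(20):
        s=1+c["k1"]*(a*a+b*b); a,b=x/s,y/s
    o=-R.T@t; d=R.T@np.array([a,b,1.]); return o+d*(z-o[2])/d[2]
def pt(name,u,v,D):
    c=arm.camera_info(name); R,_=cv2.Rodrigues(np.array(c["rvec"],float)); t=np.array(c["tvec"],float).ravel()
    x=(u-c["cx"])/c["fx"]; y=(v-c["cy"])/c["fy"]; a,b=x,y
    for _ in range(20):
        s=1+c["k1"]*(a*a+b*b); a,b=x/s,y/s
    return R.T@(np.array([a,b,1.])*D-t)
E
python3 - <<'E'
from h import *
for n in("scene","top"):
    im,d=arm.get_image(n); cv2.imwrite(f"pics/{n}0.png",im); np.save(f"pics/{n}0.npy",d); print(n,{k:np.round(v,3) for k,v in arm.camera_info(n).items()})
    hsv=cv2.cvtColor(im,cv2.COLOR_BGR2HSV); m=(((hsv[...,0]<6)|(hsv[...,0]>174))&(hsv[...,1]>150)&(hsv[...,2]>80)).astype(np.uint8)
    k,l,s,c=cv2.connectedComponentsWithStats(m)
    for i in range(1,k):
        if s[i,4]>20: print(s[i],c[i],[pt(n,*c[i],d[int(c[i][1]),int(c[i][0])]).round(1)])
print(arm.state(), arm.grip_point_offset)
E
```

```text
pics
scene {'fx': np.float64(394.487), 'fy': np.float64(394.487), 'cx': np.float64(259.339), 'cy': np.float64(195.286), 'k1': np.float64(-0.05), 'rvec': array([ 2.103, -1.227,  0.475]), 'tvec': array([-186.304,  390.757,  865.42 ])}
[210 153   8   8  34] [213.5        156.67647059] [array([477.9, 202.2, 179.7])]
[ 39 178  39  27 546] [ 58.3974359  190.75274725] [array([ 379.3,  960.3, -244.5])]
top {'fx': np.float64(411.644), 'fy': np.float64(411.644), 'cx': np.float64(258.246), 'cy': np.float64(196.231), 'k1': np.float64(-0.052), 'rvec': array([ 2.148, -2.088,  0.201]), 'tvec': array([  23.695,  464.65 , 1285.846])}
[195 177  12   7  47] [200.53191489 179.87234043] [array([481.7, 206.3, 178.7])]
[ 12 205  27  40 887] [ 24.64712514 224.50507328] [array([ 380.2,  962.5, -244.6])]
{'time_s': 0.1, 'joints': array([ 1.16651503e+00,  5.28366137e-01,  1.43379458e+00,  1.27186988e-05,
        1.18141344e+00, -1.78492832e-01]), 'dq': array([-0.00116201, -0.00148048, -0.003532  , -0.00112691,  0.00026209,
       -0.00148671]), 'joint_efforts': array([-3.49610191e-04, -4.43306994e+01, -1.78585553e+01, -2.14800675e-04,
        3.93918759e-03,  3.10159749e-05]), 'position': array([139.62277554, 608.53107526, 230.42933081]), 'tcp_rot': array([[-9.74616666e-01,  2.23878829e-01, -7.90257226e-04],
       [ 2.23879929e-01,  9.74615040e-01, -1.81713380e-03],
       [ 3.63378790e-04, -1.94793162e-03, -9.99998037e-01]]), 'force': array([-0.4236731 , -0.04408933, -0.38262335]), 'ft_torque': array([ 0.0412384 , -0.02273744, -0.02135103]), 'grip_force': 0.0, 'opening': 0.9994880722986279} 18.700000000000003
```

View pics/scene0.png

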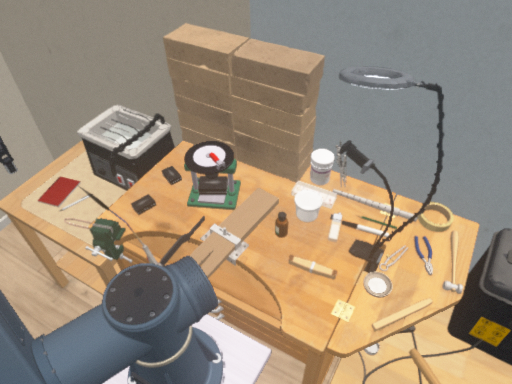

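View pics/top0.png

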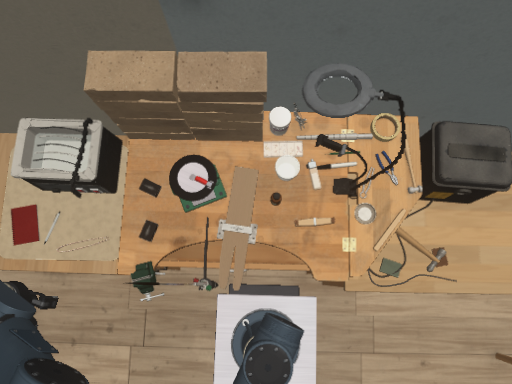

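The wheel is at about (193,177) in the top view and (210,157) in the scene view. The red handle lies to its right, toward (205,183), with a brick wall behind the press. Next I'll measure the disc.

Run:
```python
from h import *
for n,(x0,y0,x1,y1) in(("top",(160,145,230,220)),("scene",(175,130,245,215))):
    im=cv2.imread(f"pics/{n}0.png"); d=np.load(f"pics/{n}0.npy")
    P=[];C=[];UV=[]
    for v in range(y0,y1):
        for u in range(x0,x1):
            if d[v,u]>0:
                p=pt(n,u,v,d[v,u])
                if 150<p[2]<166: P.append(p);C.append(im[v,u]);UV.append((u,v))
    P=np.array(P); (c,r)=cv2.minEnclosingCircle(P[:,:2].astype(np.float32)); print(n,len(P),c,r,np.median(P[:,2]))
    m=np.zeros(im.shape[:2],np.uint8)
    for u,v in UV:m[v,u]=255
    cs,_=cv2.findContours(m,cv2.RETR_EXTERNAL,cv2.CHAIN_APPROX_NONE); k=max(cs,key=cv2.contourArea)
    e=cv2.fitEllipse(k); print(e, cast(n,*e[0],160))
    # pale face
    hsv=cv2.cvtColor(im,cv2.COLOR_BGR2HSV)
    r=(((hsv[...,0]<10)|(hsv[...,0]>170))&(hsv[...,1]>110)&(hsv[...,2]>60)); r[:y0]=0;r[y1:]=0;r[:,:x0]=0;r[:,x1:]=0
    vv,uu=np.nonzero(r); Q=np.array([cast(n,u,v,174) for u,v in zip(uu,vv)])[:,:2]
    mu=Q.mean(0);w,V=np.linalg.eigh(np.cov((Q-mu).T)); t=(Q-mu)@V[:,1]; print("red",len(Q),mu,V[:,1],t.min(),t.max(),mu+V[:,1]*t.min(),mu+V[:,1]*t.max())
    s=cv2.resize(im[y0-20:y1+20,x0-20:x1+20],None,fx=5,fy=5,interpolation=cv2.INTER_CUBIC); cv2.imwrite(f"pics/{n}c.png",s)
a,b=cv2.imread("pics/topc.png"),cv2.imread("pics/scenec.png"); H=575
cv2.imwrite("pics/both.png",cv2.resize(np.hstack([a[:550],b[:550]]),(800,400)))
```

```text
Traceback (most recent call last):
  File "h.py", line 10, in pt
    c=arm.camera_info(name); R,_=cv2.Rodrigues(np.array(c["rvec"],float)); t=np.array(c["tvec"],float).ravel()
ValueError: time passes only in moves, steps and waits
```

```bash
sed -i 's/arm.camera_info(name)/ci(name)/' h.py; sed -i '2a import functools\n@functools.lru_cache\ndef ci(n): return arm.camera_info(n)' h.py
cat > m.py <<'E'
from h import *
for n,(x0,y0,x1,y1) in(("top",(160,145,230,220)),("scene",(175,130,245,215))):
    im=cv2.imread(f"pics/{n}0.png"); d=np.load(f"pics/{n}0.npy")
    P=[];UV=[]
    for v in range(y0,y1):
        for u in range(x0,x1):
            if d[v,u]>0:
                p=pt(n,u,v,d[v,u])
                if 150<p[2]<190: P.append(p);UV.append((u,v))
    P=np.array(P); (c,r)=cv2.minEnclosingCircle(P[:,:2].astype(np.float32)); print(n,len(P),c,r,np.median(P[:,2]))
    m=np.zeros(im.shape[:2],np.uint8)
    for u,v in UV:m[v,u]=255
    cs,_=cv2.findContours(m,cv2.RETR_EXTERNAL,cv2.CHAIN_APPROX_NONE); k=max(cs,key=cv2.contourArea)
    e=cv2.fitEllipse(k); print(e, cast(n,*e[0],160))
    hsv=cv2.cvtColor(im,cv2.COLOR_BGR2HSV)
    r=(((hsv[...,0]<10)|(hsv[...,0]>170))&(hsv[...,1]>110)&(hsv[...,2]>60)); r[:y0]=0;r[y1:]=0;r[:,:x0]=0;r[:,x1:]=0
    vv,uu=np.nonzero(r); Q=np.array([cast(n,u,v,174) for u,v in zip(uu,vv)])[:,:2]
    mu=Q.mean(0);w,V=np.linalg.eigh(np.cov((Q-mu).T)); t=(Q-mu)@V[:,1]; print("red",len(Q),mu,V[:,1],t.min(),t.max(),mu+V[:,1]*t.min(),mu+V[:,1]*t.max())
    s=cv2.resize(im[y0-20:y0+90,x0-20:x0+90],None,fx=5,fy=5,interpolation=cv2.INTER_CUBIC); cv2.imwrite(f"pics/{n}c.png",s)
a,b=cv2.imread("pics/topc.png"),cv2.imread("pics/scenec.png")
cv2.imwrite("pics/both.png",cv2.resize(np.hstack([a,b]),(800,400)))
E
python3 m.py
```

```text
top 1743 (493.64208984375, 233.22329711914062) 71.98822784423828 160.56442979248666
((192.68319702148438, 177.60646057128906), (45.34983444213867, 47.33681106567383), 68.57691955566406) [492.33257783 232.95040252 160.        ]
red 59 [482.67547248 206.26410165] [0.41012286 0.91203028] -18.011453554216093 18.162717780742398 [475.28856364 189.83711054] [490.12441824 222.82905031]
scene 1331 (492.3906555175781, 228.91546630859375) 72.62065124511719 160.46026617935186
((209.0136260986328, 157.27407836914062), (32.709434509277344, 49.588096618652344), 83.47179412841797) [487.57946    226.53370893 160.        ]
red 47 [483.46397928 206.57961919] [0.46763154 0.88392349] -18.750200821017668 19.158482708084648 [474.69579397 190.00587619] [492.42309008 223.51425215]
```

View pics/both.png

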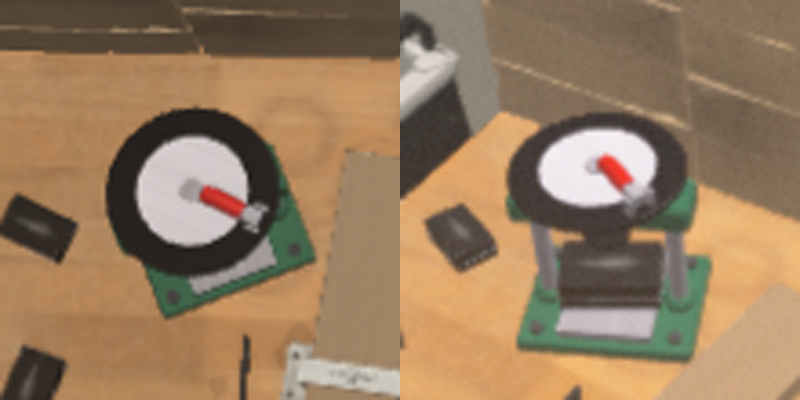

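The crop shows the handle folded, with its hinge at the lower right of the rim and its free end near the cap. The wheel centre is about (493,232), and the hinge bearing is about -113°. I'll check how close the bricks are while I start turning the wrist.

```bash
cat > b.py <<'E'
from h import *
for n in("top","scene"):
    d=np.load(f"pics/{n}0.npy"); P=np.array([pt(n,u,v,d[v,u]) for v in range(0,384,2) for u in range(0,512,2) if d[v,u]>0])
    s=P[(P[:,1]>100)&(P[:,1]<330)&(P[:,0]>568)&(P[:,0]<900)&(P[:,2]>30)]
    for z in range(30,450,60):
        q=s[(s[:,2]>z)&(s[:,2]<z+60)]
        if len(q): print(n,z,len(q),np.percentile(q[:,0],[1,10,50]).round(),np.percentile(q[:,1],[1,99]).round())
    s=P[(P[:,0]>100)&(P[:,0]<600)&(P[:,1]>320)&(P[:,1]<800)&(P[:,2]>60)]; print("left stuff",len(s),s[:,:].min(0).round() if len(s) else 0,s.max(0).round() if len(s) else 0)
E
python3 b.py
```

```text
top 30 86 [657. 658. 663.] [103. 326.]
top 90 117 [657. 658. 660.] [105. 327.]
top 150 139 [658. 659. 661.] [103. 328.]
top 210 153 [658. 659. 660.] [103. 325.]
top 270 206 [657. 658. 660.] [102. 326.]
top 330 929 [660. 662. 709.] [102. 328.]
top 390 532 [666. 687. 780.] [102. 328.]
left stuff 648 [100. 323.  61.] [218. 615. 705.]
scene 30 175 [656. 657. 662.] [101. 323.]
scene 90 223 [655. 657. 660.] [102. 329.]
scene 150 257 [656. 658. 660.] [102. 327.]
scene 210 276 [656. 657. 660.] [105. 328.]
scene 270 329 [655. 658. 660.] [105. 327.]
scene 330 726 [658. 660. 668.] [102. 328.]
scene 390 411 [670. 776. 781.] [103. 326.]
left stuff 194 [112. 320.  61.] [220. 581. 347.]
```

Request:
jog_arm(
  moves=[
    {"claw": 1,"translation": [0,0,-5],"delta_rot": [0,0,10]},
    {"claw": 1,"translation": [0,0,-5],"delta_rot": [0,0,10]},
    {"claw": 1,"translation": [0,0,-5],"delta_rot": [0,0,10]},
    {"claw": 1,"translation": [0,0,-5],"delta_rot": [0,0,10]},
    {"claw": 1,"translation": [0,0,-5],"delta_rot": [0,0,10]},
    {"claw": 1,"translation": [0,0,-5],"delta_rot": [0,0,10]},
    {"claw": 1,"translation": [0,0,0],"delta_rot": [0,0,10]},
    {"claw": 1,"translation": [0,0,0],"delta_rot": [0,0,10]},
  ],
)

```text
time_s: 1.1
position: [139.7, 608.8, 260.8]
tcp_rot: [[0.057, 0.998, -0.0], [0.998, -0.057, -0.001], [-0.001, -0.0, -1.0]]
force: [0.5, 0.2, -0.2]
opening: 1.001
grip_force: 0.0
```

Request:
jog_arm(
  moves=[
    {"claw": 1,"translation": [0,0,0],"delta_rot": [0,0,10]},
    {"claw": 1,"translation": [0,0,0],"delta_rot": [0,0,10]},
    {"claw": 1,"translation": [-20,40,0],"delta_rot": [0,0,0]},
    {"claw": 1,"translation": [-20,40,0],"delta_rot": [0,0,0]},
    {"claw": 1,"translation": [-20,40,0],"delta_rot": [0,0,0]},
    {"claw": 1,"translation": [-20,40,0],"delta_rot": [0,0,0]},
    {"claw": 1,"translation": [-20,40,0],"delta_rot": [0,0,0]},
    {"claw": 1,"translation": [-20,40,0],"delta_rot": [0,0,0]},
  ],
)

```text
time_s: 2.1
position: [314.7, 403.8, 261.0]
tcp_rot: [[0.39, 0.921, -0.0], [0.921, -0.39, -0.0], [-0.001, -0.0, -1.0]]
force: [0.8, 0.7, -0.1]
opening: 1.002
grip_force: 0.0
```

Request:
jog_arm(
  moves=[
    {"claw": 1,"translation": [-20,40,0],"delta_rot": [0,0,0]},
    {"claw": 1,"translation": [-20,40,0],"delta_rot": [0,0,0]},
    {"claw": 1,"translation": [-20,40,0],"delta_rot": [0,0,0]},
    {"claw": 1,"translation": [-20,40,0],"delta_rot": [0,0,0]},
    {"claw": 1,"translation": [-20,40,0],"delta_rot": [0,0,0]},
    {"claw": 1,"translation": [-18,32,0],"delta_rot": [0,0,0]},
    {"claw": 1,"translation": [0,0,0],"delta_rot": [0,0,0]},
    {"claw": 1,"translation": [0,0,0],"delta_rot": [0,0,0]},
  ],
)

```text
time_s: 3.1
position: [481.0, 206.1, 260.9]
tcp_rot: [[0.39, 0.921, -0.002], [0.921, -0.39, 0.0], [-0.0, -0.002, -1.0]]
force: [-0.4, 1.1, -0.3]
opening: 1.003
grip_force: 0.0
```

Request:
jog_arm(
  moves=[
    {"claw": 1,"translation": [0.5,1.2,20],"delta_rot": [0,0,0]},
    {"claw": 1,"translation": [0,0,20],"delta_rot": [0,0,0]},
    {"claw": 0.2,"translation": [0,0,10],"delta_rot": [0,0,0]},
    {"claw": 0.2,"translation": [0,0,10],"delta_rot": [0,0,0]},
    {"claw": 0.2,"translation": [0,0,5],"delta_rot": [0,0,0]},
    {"claw": 0,"translation": [0,0,0],"delta_rot": [0,0,0]},
    {"claw": 0,"translation": [0,0,0],"delta_rot": [0,0,0]},
    {"claw": 0,"translation": [0,0,0],"delta_rot": [0,0,0]},
  ],
)

```text
time_s: 4.1
position: [483.4, 206.0, 196.8]
tcp_rot: [[0.39, 0.921, 0.001], [0.921, -0.39, 0.0], [0.001, 0.001, -1.0]]
force: [-0.2, -0.2, 1.0]
opening: 0.5
grip_force: 0.0
```

Run:
```python
from h import *
o=[]
for n,(x,y) in(("top",(140,125)),("scene",(155,100))):
    im,d=arm.get_image(n); o.append(cv2.resize(im[y:y+100,x:x+100],(400,400),interpolation=cv2.INTER_CUBIC))
cv2.imwrite("pics/b1.png",np.hstack(o)); print(arm.state()["position"],arm.state()["force"],arm.state()["joints"].round(2))
```

```text
[483.31188363 205.96773355 196.62893881] [ 0.14605608 -0.01645046  0.73003743] [ 0.19  0.44  1.72 -0.    0.98  0.59]
```

View pics/b1.png

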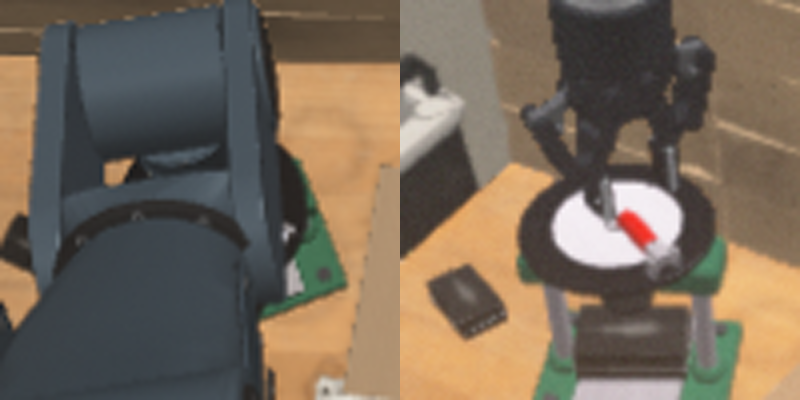

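The scene view shows the fingers straddling the handle line, while the arm hides the press in the top view. I'll lower and grip.

Request:
jog_arm(
  moves=[
    {"claw": 0,"translation": [0,0,10],"delta_rot": [0,0,0]},
    {"claw": 0,"translation": [0,0,10],"delta_rot": [0,0,0]},
    {"claw": 0,"translation": [0,0,8],"delta_rot": [0,0,0]},
    {"claw": 0,"translation": [0,0,5],"delta_rot": [0,0,0]},
    {"claw": -0.4,"translation": [0,0,0],"delta_rot": [0,0,0]},
    {"claw": -1,"translation": [0,0,0],"delta_rot": [0,0,0]},
    {"claw": -1,"translation": [0,0,0],"delta_rot": [0,0,0]},
    {"claw": -1,"translation": [0,0,0],"delta_rot": [0,0,0]},
  ],
)

```text
time_s: 5.2
position: [482.2, 206.4, 163.3]
tcp_rot: [[0.39, 0.921, -0.002], [0.921, -0.39, 0.001], [0.0, -0.002, -1.0]]
force: [-4.0, 4.2, 0.5]
opening: 0.163
grip_force: 58.7
```

Request:
jog_arm(
  moves=[
    {"claw": -1,"translation": [-0.6,0,-6.2],"delta_rot": [0,0,0]},
    {"claw": -1,"translation": [-1.8,0,-6],"delta_rot": [0,0,0]},
    {"claw": -1,"translation": [-3,0,-5.5],"delta_rot": [0,0,0]},
    {"claw": -1,"translation": [-4,0,-4.8],"delta_rot": [0,0,0]},
    {"claw": -1,"translation": [-4.8,0,-4],"delta_rot": [0,0,0]},
    {"claw": -1,"translation": [-5.5,0,-3],"delta_rot": [0,0,0]},
    {"claw": -1,"translation": [-6,0,-1.8],"delta_rot": [0,0,0]},
    {"claw": -1,"translation": [0,0,0],"delta_rot": [0,0,0]},
  ],
)

```text
time_s: 6.2
position: [472.6, 183.5, 195.9]
tcp_rot: [[0.391, 0.921, 0.001], [0.921, -0.391, 0.003], [0.003, -0.001, -1.0]]
force: [-4.0, 6.5, -13.4]
opening: 0.146
grip_force: 58.5
```

Run:
```python
from h import *
n,(x,y)="scene",(175,100)
im,d=arm.get_image(n); cv2.imwrite("pics/b2.png",cv2.resize(im[y:y+80,x:x+80],(480,480),interpolation=cv2.INTER_CUBIC))
s=arm.state();print(s["position"],s["force"],s["ft_torque"],s["opening"])
```

```text
[472.62021094 183.5164159  195.87837677] [ -3.59260095   5.32616898 -14.14225411] [1.11402797 0.54905002 0.07521561] 0.15030651559979735
```

View pics/b2.png

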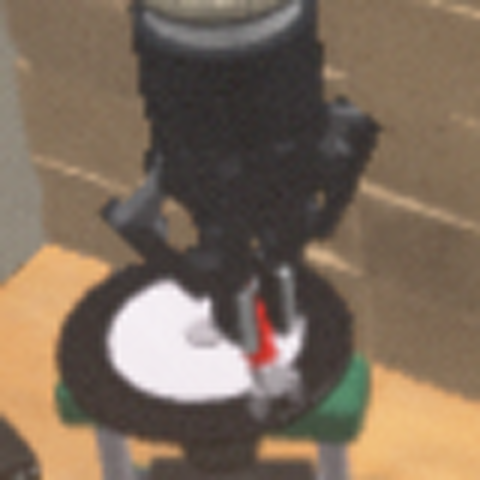

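The handle is well up, about 65–75°, and still held. I'll finish the swing and press it gently to the stop.

Request:
jog_arm(
  moves=[
    {"claw": -1,"translation": [-3,0,0],"delta_rot": [0,0,0]},
    {"claw": -1,"translation": [-3,0,0.5],"delta_rot": [0,0,0]},
    {"claw": -1,"translation": [-2,0,0.5],"delta_rot": [0,0,0]},
    {"claw": -1,"translation": [-2,0,0.5],"delta_rot": [0,0,0]},
    {"claw": -1,"translation": [-1,0,0],"delta_rot": [0,0,0]},
    {"claw": -1,"translation": [0,0,0],"delta_rot": [0,0,0]},
    {"claw": -1,"translation": [0,0,0],"delta_rot": [0,0,0]},
    {"claw": -1,"translation": [0,0,0],"delta_rot": [0,0,0]},
  ],
)

```text
time_s: 7.25
position: [471.2, 176.4, 197.4]
tcp_rot: [[0.392, 0.92, 0.008], [0.92, -0.392, 0.009], [0.012, 0.004, -1.0]]
force: [-4.2, 14.4, 0.4]
opening: 0.135
grip_force: 58.3
```

The handle is at its stop: the grip point is 59.7 mm from the axis and the stop pushes back with about 12 N. Next, a table of crank increments in tool axes, 5.625° per row.

Run:
```python
import numpy as np
R=60.5;a=np.radians(np.arange(0,361,5.625));P=np.round(np.c_[-R*np.cos(a),-R*np.sin(a)],1);D=np.round(np.diff(P,axis=0),1)
for i in range(0,64,8): print(i//8*45,D[i:i+8].tolist())
```

```text
0 [[0.3, -5.9], [0.9, -5.9], [1.4, -5.8], [2.0, -5.6], [2.5, -5.3], [3.1, -5.1], [3.5, -4.8], [4.0, -4.4]]
45 [[4.4, -4.0], [4.8, -3.5], [5.1, -3.1], [5.3, -2.5], [5.6, -2.0], [5.8, -1.4], [5.9, -0.9], [5.9, -0.3]]
90 [[5.9, 0.3], [5.9, 0.9], [5.8, 1.4], [5.6, 2.0], [5.3, 2.5], [5.1, 3.1], [4.8, 3.5], [4.4, 4.0]]
135 [[4.0, 4.4], [3.5, 4.8], [3.1, 5.1], [2.5, 5.3], [2.0, 5.6], [1.4, 5.8], [0.9, 5.9], [0.3, 5.9]]
180 [[-0.3, 5.9], [-0.9, 5.9], [-1.4, 5.8], [-2.0, 5.6], [-2.5, 5.3], [-3.1, 5.1], [-3.5, 4.8], [-4.0, 4.4]]
225 [[-4.4, 4.0], [-4.8, 3.5], [-5.1, 3.1], [-5.3, 2.5], [-5.6, 2.0], [-5.8, 1.4], [-5.9, 0.9], [-5.9, 0.3]]
270 [[-5.9, -0.3], [-5.9, -0.9], [-5.8, -1.4], [-5.6, -2.0], [-5.3, -2.5], [-5.1, -3.1], [-4.8, -3.5], [-4.4, -4.0]]
315 [[-4.0, -4.4], [-3.5, -4.8], [-3.1, -5.1], [-2.5, -5.3], [-2.0, -5.6], [-1.4, -5.8], [-0.9, -5.9], [-0.3, -5.9]]
```

Request:
jog_arm(
  moves=[
    {"claw": -1,"translation": [1.5,0,0],"delta_rot": [0,0,0]},
    {"claw": -1,"translation": [1.5,0,0],"delta_rot": [0,0,0]},
    {"claw": -1,"translation": [0,0,0],"delta_rot": [0,0,0]},
    {"claw": -1,"translation": [0,0,0],"delta_rot": [0,0,0]},
    {"claw": -1,"translation": [0,0,0],"delta_rot": [0,0,0]},
    {"claw": -1,"translation": [0,0,0],"delta_rot": [0,0,0]},
    {"claw": -1,"translation": [0,0,0],"delta_rot": [0,0,0]},
    {"claw": -1,"translation": [0,0,0],"delta_rot": [0,0,0]},
  ],
)

```text
time_s: 8.25
position: [471.3, 176.8, 197.4]
tcp_rot: [[0.39, 0.921, 0.006], [0.921, -0.39, 0.004], [0.006, 0.004, -1.0]]
force: [-5.5, 6.3, 2.1]
opening: 0.138
grip_force: 59.2
```

Request:
jog_arm(
  moves=[
    {"claw": -1,"translation": [0.3,-5.9,0],"delta_rot": [0,0,0]},
    {"claw": -1,"translation": [0.9,-5.9,0],"delta_rot": [0,0,0]},
    {"claw": -1,"translation": [1.4,-5.8,0],"delta_rot": [0,0,0]},
    {"claw": -1,"translation": [2.0,-5.6,0],"delta_rot": [0,0,0]},
    {"claw": -1,"translation": [2.5,-5.3,0],"delta_rot": [0,0,0]},
    {"claw": -1,"translation": [3.1,-5.1,0],"delta_rot": [0,0,0]},
    {"claw": -1,"translation": [3.5,-4.8,0],"delta_rot": [0,0,0]},
    {"claw": -1,"translation": [4.0,-4.4,0],"delta_rot": [0,0,0]},
  ],
)

```text
time_s: 9.25
position: [440.2, 205.7, 197.0]
tcp_rot: [[0.39, 0.921, 0.007], [0.921, -0.39, -0.004], [-0.001, 0.007, -1.0]]
force: [-1.6, -6.8, 12.8]
opening: 0.139
grip_force: 56.7
```

```bash
cat > f.py <<'E'
from h import *
s=arm.state(); p=s["position"]; R=s["tcp_rot"]; v=p[:2]-[493,232]; r=v/np.hypot(*v); t=np.array([r[1],-r[0]])
F=s["force"]; print(s["time_s"],"pos",p.round(1),"r",np.hypot(*v).round(1),"phi",(-113.1-np.degrees(np.arctan2(v[1],v[0])))%360,"Frad",(F[:2]@r).round(1),"Ftan",(-F[:2]@t).round(1),"Fz",F[2].round(1),"tcp z",R[:,2].round(3),"tq",s["ft_torque"].round(2))
E
python3 f.py
```

```text
9.25 pos [440.2 205.7 197. ] r 59.0 phi 40.44813629742137 Frad 4.5 Ftan 5.3 Fz 12.8 tcp z [ 0.007 -0.004 -1.   ] tq [-0.93  0.71 -0.14]
```

Request:
jog_arm(
  moves=[
    {"claw": -1,"translation": [3.4,-5.0,-0.5],"delta_rot": [0,0,0]},
    {"claw": -1,"translation": [4.8,-3.5,-0.5],"delta_rot": [0,0,0]},
    {"claw": -1,"translation": [5.1,-3.1,0],"delta_rot": [0,0,0]},
    {"claw": -1,"translation": [5.3,-2.5,0],"delta_rot": [0,0,0]},
    {"claw": -1,"translation": [5.6,-2.0,0],"delta_rot": [0,0,0]},
    {"claw": -1,"translation": [5.8,-1.4,0],"delta_rot": [0,0,0]},
    {"claw": -1,"translation": [5.9,-0.9,0],"delta_rot": [0,0,0]},
    {"claw": -1,"translation": [5.9,-0.3,0],"delta_rot": [0,0,0]},
  ],
)

```text
time_s: 10.25
position: [435.9, 254.2, 193.8]
tcp_rot: [[0.39, 0.921, -0.002], [0.921, -0.39, -0.0], [-0.001, -0.002, -1.0]]
force: [-2.0, -2.8, 3.2]
opening: 0.005
grip_force: 2.0
```

```bash
python3 f.py
```

```text
10.25 pos [435.9 254.2 193.8] r 61.2 phi 88.13834061790664 Frad 0.8 Ftan 3.4 Fz 3.2 tcp z [-0.002 -0.    -1.   ] tq [-0.46  0.38 -0.01]
```

Run:
```python
from h import *
o=[]
for n,(x,y) in(("top",(150,130)),("scene",(170,95))):
    im,d=arm.get_image(n); o.append(cv2.resize(im[y:y+90,x:x+80],(400,450),interpolation=cv2.INTER_CUBIC)); cv2.imwrite(f"pics/{n}3.png",im)
cv2.imwrite("pics/b3.png",np.hstack(o))
```

```text
(no output)
```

View pics/b3.png

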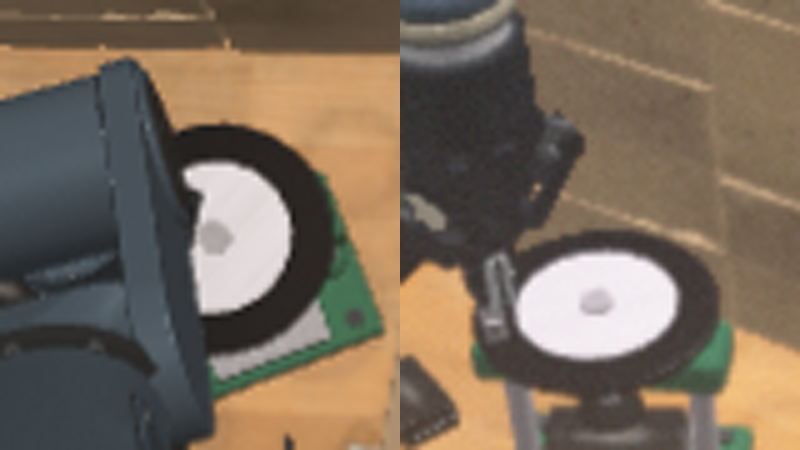

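The red handle is hidden behind the shut fingers, so the grip has slipped off. I'll go up and aside, then look.

Request:
jog_arm(
  moves=[
    {"claw": -1,"translation": [0,0,-20],"delta_rot": [0,0,0]},
    {"claw": -1,"translation": [0,0,-25],"delta_rot": [0,0,0]},
    {"claw": -1,"translation": [0,0,-25],"delta_rot": [0,0,0]},
    {"claw": -1,"translation": [20,-30,0],"delta_rot": [0,0,0]},
    {"claw": -1,"translation": [20,-30,0],"delta_rot": [0,0,0]},
    {"claw": -0.1,"translation": [20,-30,0],"delta_rot": [0,0,0]},
    {"claw": -0.1,"translation": [20,-30,0],"delta_rot": [0,0,0]},
    {"claw": -0.1,"translation": [0,0,0],"delta_rot": [0,0,0]},
  ],
)

```text
time_s: 11.35
position: [356.3, 376.6, 264.0]
tcp_rot: [[0.386, 0.922, 0.001], [0.922, -0.386, 0.002], [0.002, -0.0, -1.0]]
force: [0.7, -0.8, 0.4]
opening: 0.452
grip_force: 0.0
```

```bash
python3 f.py
cat > l.py <<'E'
from h import *
import sys
o=[];L=[]
for n,(x,y) in(("top",(150,130)),("scene",(170,95))):
    im,d=arm.get_image(n); o.append(cv2.resize(im[y:y+90,x:x+80],(400,450),interpolation=cv2.INTER_CUBIC)); cv2.imwrite(f"pics/{n}{sys.argv[1]}.png",im)
    hsv=cv2.cvtColor(im,cv2.COLOR_BGR2HSV); m=((hsv[...,0]<10)|(hsv[...,0]>170))&(hsv[...,1]>110)&(hsv[...,2]>60)
    vv,uu=np.nonzero(m[y:y+90,x:x+80]); uu=uu+x;vv=vv+y
    if len(uu)<5: print(n,"no red");continue
    c=(uu.mean(),vv.mean()); print(n,len(uu),c,uu.min(),uu.max(),vv.min(),vv.max(),pt(n,*c,d[int(c[1]),int(c[0])]).round(1)); L.append((cast(n,*c,100),cast(n,*c,200)))
    for q in ((uu[vv.argmin()],vv.min()),(uu[vv.argmax()],vv.max())): print("  end",q,pt(n,*q,d[q[1],q[0]]).round(1))
if len(L)==2:
    (a,b),(c,e)=L; u=b-a;w=e-c; s=np.linalg.lstsq(np.c_[u,-w],c-a,rcond=None)[0]; print("tri",((a+u*s[0]+c+w*s[1])/2).round(1),np.linalg.norm(a+u*s[0]-c-w*s[1]).round(1))
cv2.imwrite(f"pics/b{sys.argv[1]}.png",np.hstack(o))
E
python3 l.py 4
```

```text
11.35 pos [356.3 376.6 264. ] r 199.0 phi 113.50481149979072 Frad -1.0 Ftan 0.0 Fz 0.4 tcp z [ 0.001  0.002 -1.   ] tq [-0.01 -0.    0.  ]
top 46 (np.float64(176.8913043478261), np.float64(186.93478260869566)) 174 180 182 191 [450.3 266.1 217.8]
  end (np.int64(176), np.int64(182)) [477.1 281.5 162.2]
  end (np.int64(176), np.int64(191)) [444.8 274.5 186.6]
scene 74 (np.float64(188.64864864864865), np.float64(148.24324324324326)) 186 192 142 154 [448.2 260.6 208.1]
  end (np.int64(188), np.int64(142)) [662.9 461.1   1.6]
  end (np.int64(186), np.int64(154)) [444.4 270.7 186.3]
tri [455.1 269.  199.5] 2.7
```

View pics/b4.png

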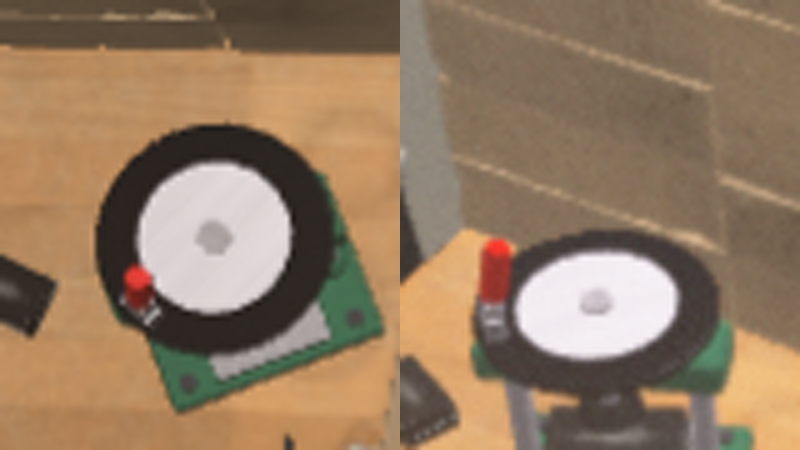

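The crop shows the handle standing almost upright at about 138° world bearing: scene sleeve (189,142–154), top (177,182–191). The first grip was too near the finger tips, so I'll grip deeper this time.

Run:
```python
from h import *
for n in("top","scene"):
    im=cv2.imread(f"pics/{n}4.png"); hsv=cv2.cvtColor(im,cv2.COLOR_BGR2HSV); m=((hsv[...,0]<10)|(hsv[...,0]>170))&(hsv[...,1]>110)&(hsv[...,2]>60)
    c=ci(n);R,_=cv2.Rodrigues(np.array(c["rvec"],float)); print(n,"cam",(-R.T@np.array(c["tvec"]).ravel()).round())
    for v in range(138,195):
        us=np.nonzero(m[v,170:200])[0]+170
        if len(us): print(v,us.min(),us.max(), cast(n,us.mean(),v,182)[:2].round(1),cast(n,us.mean(),v,200)[:2].round(1),cast(n,us.mean(),v,218)[:2].round(1))
    # wheel face centre: steel cap
    hs=hsv; f=(hsv[...,1]<45)&(hsv[...,2]>185); f[:130]=0;f[225:]=0;f[:,:160]=0;f[:,235:]=0
    k,l,s,ce=cv2.connectedComponentsWithStats(f.astype(np.uint8)); i=1+s[1:,4].argmax(); cs,_=cv2.findContours((l==i).astype(np.uint8),cv2.RETR_EXTERNAL,cv2.CHAIN_APPROX_NONE)
    h=cv2.convexHull(cs[0]); e=cv2.fitEllipse(h); print(s[i],e,cast(n,*e[0],160))
```

```text
top cam [ 208.   28. 1351.]
182 176 176 [472.6 277.2] [468.5 273.4] [464.4 269.6]
183 175 177 [469.6 277. ] [465.5 273.2] [461.5 269.4]
184 175 179 [466.7 273.9] [462.7 270.1] [458.7 266.3]
185 174 179 [463.6 275.2] [459.7 271.4] [455.8 267.6]
186 174 179 [460.7 275. ] [456.8 271.2] [452.9 267.4]
187 175 179 [457.7 273.3] [453.9 269.5] [450.  265.8]
188 175 180 [454.8 271.7] [451.  267.9] [447.2 264.1]
189 175 179 [451.8 272.9] [448.  269.1] [444.3 265.4]
190 175 179 [448.8 272.7] [445.1 268.9] [441.4 265.2]
191 176 179 [445.9 271.1] [442.2 267.3] [438.5 263.6]
[178 163  30  29 663] ((192.3640899658203, 177.16171264648438), (29.05924415588379, 30.15843963623047), 70.58373260498047) [493.66818099 233.98556674 160.        ]
scene cam [-174. -328.  894.]
142 188 190 [495.1 299.1] [478.1 283.3] [461.2 267.4]
143 187 191 [491.4 296.3] [474.5 280.6] [457.7 264.8]
144 187 191 [487.7 293.6] [471.  277.9] [454.2 262.2]
145 186 191 [483.4 292.1] [466.8 276.5] [450.1 260.8]
146 186 192 [480.5 288.1] [463.9 272.6] [447.3 257. ]
147 186 192 [476.9 285.4] [460.4 269.9] [443.9 254.4]
148 186 191 [472.6 284. ] [456.2 268.5] [439.9 253.1]
149 186 191 [469.  281.3] [452.8 265.9] [436.5 250.5]
150 186 191 [465.5 278.7] [449.3 263.3] [433.1 248. ]
151 186 191 [462. 276.] [445.9 260.8] [429.8 245.5]
152 186 191 [458.5 273.4] [442.5 258.2] [426.5 243. ]
153 186 191 [455.  270.8] [439.1 255.7] [423.2 240.5]
154 186 190 [450.9 269.4] [435.1 254.3] [419.2 239.2]
[193 146  32  21 520] ((208.78514099121094, 155.56907653808594), (20.669809341430664, 31.786062240600586), 83.90474700927734) [493.36971435 231.36055734 160.        ]
```

Request:
jog_arm(
  moves=[
    {"claw": -0.1,"translation": [-15,33,0],"delta_rot": [0,0,0]},
    {"claw": -0.1,"translation": [-15,33,0],"delta_rot": [0,0,0]},
    {"claw": -0.1,"translation": [-15,33,0],"delta_rot": [0,0,0]},
    {"claw": -0.1,"translation": [-16,34,0],"delta_rot": [0,0,0]},
    {"claw": -0.1,"translation": [0,0,0],"delta_rot": [0,0,0]},
    {"claw": -0.1,"translation": [0,0,10],"delta_rot": [0,0,0]},
    {"claw": -0.1,"translation": [0,0,10],"delta_rot": [0,0,0]},
    {"claw": -0.1,"translation": [0,0,0],"delta_rot": [0,0,0]},
  ],
)

```text
time_s: 12.45
position: [454.4, 266.4, 242.7]
tcp_rot: [[0.389, 0.921, -0.003], [0.921, -0.389, -0.001], [-0.002, -0.003, -1.0]]
force: [0.7, -0.3, 0.4]
opening: 0.45
grip_force: 0.0
```

```bash
python3 f.py;python3 l.py 5
```

```text
12.45 pos [454.4 266.4 242.7] r 51.7 phi 108.6167205240184 Frad -0.8 Ftan -0.2 Fz 0.4 tcp z [-0.003 -0.001 -1.   ] tq [ 0.02 -0.01 -0.07]
top no red
scene 74 (np.float64(188.6081081081081), np.float64(148.52702702702703)) 186 192 142 155 [447.4 260.1 207.9]
  end (np.int64(189), np.int64(142)) [ 6.665e+02  4.596e+02 -3.000e-01]
  end (np.int64(188), np.int64(155)) [445.6 265.1 184. ]
```

View pics/b5.png

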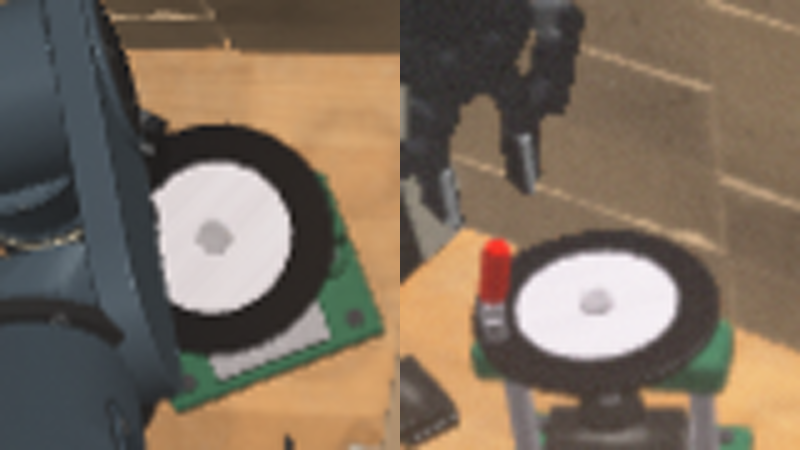

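The fingers straddle the handle in the scene view: finger tips around crop (486,195), handle at (496,270). I'll nudge across, lower well over it and close.

Request:
jog_arm(
  moves=[
    {"claw": -0.1,"translation": [2,1.5,12],"delta_rot": [0,0,0]},
    {"claw": -0.1,"translation": [0,0,12],"delta_rot": [0,0,0]},
    {"claw": -0.1,"translation": [0,0,12],"delta_rot": [0,0,0]},
    {"claw": -0.1,"translation": [0,0,12],"delta_rot": [0,0,0]},
    {"claw": -0.1,"translation": [0,0,11],"delta_rot": [0,0,0]},
    {"claw": -1,"translation": [0,0,0],"delta_rot": [0,0,0]},
    {"claw": -1,"translation": [0,0,0],"delta_rot": [0,0,0]},
    {"claw": -1,"translation": [0,0,0],"delta_rot": [0,0,0]},
  ],
)

```text
time_s: 13.55
position: [450.8, 269.9, 183.8]
tcp_rot: [[0.392, 0.92, -0.016], [0.92, -0.392, 0.005], [-0.002, -0.016, -1.0]]
force: [-11.0, 11.5, -0.2]
opening: 0.177
grip_force: 58.3
```

```bash
python3 f.py
```

```text
13.55 pos [450.8 269.9 183.8] r 56.7 phi 108.87260263017822 Frad 15.8 Ftan -1.2 Fz -0.2 tcp z [-0.016  0.005 -1.   ] tq [1.87 2.32 0.02]
```

Request:
jog_arm(
  moves=[
    {"claw": -1,"translation": [0.5,-1.5,0],"delta_rot": [0,0,0]},
    {"claw": -1,"translation": [0.5,-1.5,0],"delta_rot": [0,0,0]},
    {"claw": -1,"translation": [0.5,-1.5,0],"delta_rot": [0,0,0]},
    {"claw": -1,"translation": [0.5,-1.5,0],"delta_rot": [0,0,0]},
    {"claw": -1,"translation": [0.5,-1.5,0],"delta_rot": [0,0,0]},
    {"claw": -1,"translation": [0.5,-1.5,0],"delta_rot": [0,0,0]},
    {"claw": -1,"translation": [0,0,0],"delta_rot": [0,0,0]},
    {"claw": -1,"translation": [0,0,0],"delta_rot": [0,0,0]},
  ],
)

```text
time_s: 14.55
position: [450.5, 273.1, 184.3]
tcp_rot: [[0.39, 0.921, -0.002], [0.921, -0.39, -0.001], [-0.002, -0.001, -1.0]]
force: [-2.1, -3.1, -10.2]
opening: 0.164
grip_force: 58.4
```

```bash
python3 f.py
```

```text
14.55 pos [450.5 273.1 184.3] r 59.2 phi 110.93983513333856 Frad -0.7 Ftan 3.7 Fz -10.2 tcp z [-0.002 -0.001 -1.   ] tq [-0.56  0.64  0.01]
```

Request:
jog_arm(
  moves=[
    {"claw": -1,"translation": [5.8,1.1,0.7],"delta_rot": [0,0,0]},
    {"claw": -1,"translation": [5.1,3.1,0],"delta_rot": [0,0,0]},
    {"claw": -1,"translation": [4.8,3.5,0],"delta_rot": [0,0,0]},
    {"claw": -1,"translation": [4.4,4.0,0],"delta_rot": [0,0,0]},
    {"claw": -1,"translation": [4.0,4.4,0],"delta_rot": [0,0,0]},
    {"claw": -1,"translation": [3.5,4.8,0],"delta_rot": [0,0,0]},
    {"claw": -1,"translation": [3.1,5.1,0],"delta_rot": [0,0,0]},
    {"claw": -1,"translation": [2.5,5.3,0],"delta_rot": [0,0,0]},
  ],
)

```text
time_s: 15.55
position: [492.7, 292.2, 184.3]
tcp_rot: [[0.39, 0.921, -0.001], [0.921, -0.39, 0.0], [-0.0, -0.001, -1.0]]
force: [-4.3, -3.0, -7.2]
opening: 0.167
grip_force: 58.4
```

```bash
python3 f.py
```

```text
15.55 pos [492.7 292.2 184.3] r 60.2 phi 156.65220771391847 Frad -3.0 Ftan 4.3 Fz -7.2 tcp z [-0.001  0.    -1.   ] tq [-0.67  0.52  0.02]
```

Request:
jog_arm(
  moves=[
    {"claw": -1,"translation": [2.0,5.6,0.5],"delta_rot": [0,0,0]},
    {"claw": -1,"translation": [1.4,5.8,0],"delta_rot": [0,0,0]},
    {"claw": -1,"translation": [0.9,5.9,0],"delta_rot": [0,0,0]},
    {"claw": -1,"translation": [0.3,5.9,0],"delta_rot": [0,0,0]},
    {"claw": -1,"translation": [-0.3,5.9,0],"delta_rot": [0,0,0]},
    {"claw": -1,"translation": [-0.9,5.9,0],"delta_rot": [0,0,0]},
    {"claw": -1,"translation": [-1.4,5.8,0],"delta_rot": [0,0,0]},
    {"claw": -1,"translation": [-2.0,5.6,0],"delta_rot": [0,0,0]},
  ],
)

```text
time_s: 16.55
position: [536.4, 274.2, 184.2]
tcp_rot: [[0.39, 0.921, 0.002], [0.921, -0.39, 0.001], [0.002, 0.001, -1.0]]
force: [-4.3, 2.7, -3.1]
opening: 0.171
grip_force: 58.3
```

```bash
python3 f.py
```

```text
16.55 pos [536.4 274.2 184.2] r 60.5 phi 202.702400343835 Frad -1.2 Ftan 4.9 Fz -3.1 tcp z [ 0.002  0.001 -1.   ] tq [ 0.13  0.11 -0.05]
```

Request:
jog_arm(
  moves=[
    {"claw": -1,"translation": [-2.5,5.3,0],"delta_rot": [0,0,0]},
    {"claw": -1,"translation": [-3.1,5.1,0],"delta_rot": [0,0,0]},
    {"claw": -1,"translation": [-3.5,4.8,0],"delta_rot": [0,0,0]},
    {"claw": -1,"translation": [-4.0,4.4,0],"delta_rot": [0,0,0]},
    {"claw": -1,"translation": [-4.4,4.0,0],"delta_rot": [0,0,0]},
    {"claw": -1,"translation": [-4.8,3.5,0],"delta_rot": [0,0,0]},
    {"claw": -1,"translation": [-5.1,3.1,0],"delta_rot": [0,0,0]},
    {"claw": -1,"translation": [-5.3,2.5,0],"delta_rot": [0,0,0]},
  ],
)

```text
time_s: 17.55
position: [553.6, 230.6, 184.2]
tcp_rot: [[0.39, 0.921, 0.002], [0.921, -0.39, 0.0], [0.001, 0.002, -1.0]]
force: [2.5, 3.7, -3.7]
opening: 0.17
grip_force: 58.7
```

```bash
python3 f.py
```

```text
17.55 pos [553.6 230.6 184.2] r 60.6 phi 248.20088792268012 Frad 2.5 Ftan 3.7 Fz -3.7 tcp z [ 0.002  0.    -1.   ] tq [ 0.09 -0.51  0.  ]
```

Request:
jog_arm(
  moves=[
    {"claw": -1,"translation": [-5.2,2.9,0],"delta_rot": [0,0,0]},
    {"claw": -1,"translation": [-5.8,1.4,0],"delta_rot": [0,0,0]},
    {"claw": -1,"translation": [-5.9,0.9,0],"delta_rot": [0,0,0]},
    {"claw": -1,"translation": [-5.9,0.3,0],"delta_rot": [0,0,0]},
    {"claw": -1,"translation": [-5.9,-0.3,0],"delta_rot": [0,0,0]},
    {"claw": -1,"translation": [-5.9,-0.9,0],"delta_rot": [0,0,0]},
    {"claw": -1,"translation": [-5.8,-1.4,0],"delta_rot": [0,0,0]},
    {"claw": -1,"translation": [-5.6,-2.0,0],"delta_rot": [0,0,0]},
  ],
)

```text
time_s: 18.55
position: [535.4, 189.3, 184.1]
tcp_rot: [[0.39, 0.921, 0.0], [0.921, -0.39, 0.002], [0.002, -0.001, -1.0]]
force: [-0.0, 8.4, -1.1]
opening: 0.168
grip_force: 59.2
```

```bash
python3 f.py
```

```text
18.55 pos [535.4 189.3 184.1] r 60.2 phi 292.1131809266741 Frad -6.0 Ftan 5.9 Fz -1.1 tcp z [ 0.     0.002 -1.   ] tq [ 0.83 -0.   -0.03]
```

Request:
jog_arm(
  moves=[
    {"claw": -1,"translation": [-2.7,-1.2,0],"delta_rot": [0,0,0]},
    {"claw": -1,"translation": [-2.6,-1.3,0],"delta_rot": [0,0,0]},
    {"claw": -1,"translation": [-2.6,-1.5,0],"delta_rot": [0,0,0]},
    {"claw": -1,"translation": [-2.5,-1.6,0],"delta_rot": [0,0,0]},
    {"claw": -1,"translation": [-2.4,-1.7,0],"delta_rot": [0,0,0]},
    {"claw": -1,"translation": [-2.4,-1.8,0],"delta_rot": [0,0,0]},
    {"claw": -1,"translation": [-2.2,-1.9,0],"delta_rot": [0,0,0]},
    {"claw": -1,"translation": [-2.2,-2.1,0],"delta_rot": [0,0,0]},
  ],
)

```text
time_s: 19.55
position: [517.2, 177.3, 184.1]
tcp_rot: [[0.391, 0.921, 0.004], [0.921, -0.391, 0.004], [0.005, 0.002, -1.0]]
force: [2.6, 10.2, -2.5]
opening: 0.167
grip_force: 58.9
```

```bash
python3 f.py
```

```text
19.55 pos [517.2 177.3 184.1] r 59.8 phi 313.0388638838846 Frad -8.3 Ftan 6.5 Fz -2.5 tcp z [ 0.004  0.004 -1.   ] tq [ 1.19 -0.47 -0.04]
```

Request:
jog_arm(
  moves=[
    {"claw": -1,"translation": [-1.6,-2.6,0],"delta_rot": [0,0,0]},
    {"claw": -1,"translation": [-1.5,-2.7,0],"delta_rot": [0,0,0]},
    {"claw": -1,"translation": [-1.8,-2.4,0],"delta_rot": [0,0,0]},
    {"claw": -1,"translation": [-1.7,-2.4,0],"delta_rot": [0,0,0]},
    {"claw": -1,"translation": [-1.6,-2.5,0],"delta_rot": [0,0,0]},
    {"claw": -1,"translation": [-1.5,-2.6,0],"delta_rot": [0,0,0]},
    {"claw": -1,"translation": [-1.3,-2.6,0],"delta_rot": [0,0,0]},
    {"claw": -1,"translation": [-1.2,-2.7,0],"delta_rot": [0,0,0]},
  ],
)

```text
time_s: 20.55
position: [496.2, 172.8, 184.3]
tcp_rot: [[0.39, 0.921, 0.009], [0.921, -0.39, 0.002], [0.005, 0.007, -1.0]]
force: [6.7, 6.4, -4.8]
opening: 0.166
grip_force: 58.4
```

```bash
python3 f.py
```

```text
20.55 pos [496.2 172.8 184.3] r 59.3 phi 333.8327546859543 Frad -6.0 Ftan 7.0 Fz -4.8 tcp z [ 0.009  0.002 -1.   ] tq [ 0.57 -1.02  0.02]
```

Contact has shown: the crank force was 3.7 N at 248°, then 5.9, 6.5 and 7.0 N, which puts contact at about 275–290°. I'll stop at about 357°.

Request:
jog_arm(
  moves=[
    {"claw": -1,"translation": [-1.0,-2.8,0],"delta_rot": [0,0,0]},
    {"claw": -1,"translation": [-1.0,-2.8,0],"delta_rot": [0,0,0]},
    {"claw": -1,"translation": [-0.7,-2.9,0],"delta_rot": [0,0,0]},
    {"claw": -1,"translation": [-0.7,-2.9,0],"delta_rot": [0,0,0]},
    {"claw": -1,"translation": [-0.5,-2.9,0],"delta_rot": [0,0,0]},
    {"claw": -1,"translation": [-0.4,-3.0,0],"delta_rot": [0,0,0]},
    {"claw": -1,"translation": [-0.2,-3.0,0],"delta_rot": [0,0,0]},
    {"claw": -1,"translation": [-0.1,-2.9,0],"delta_rot": [0,0,0]},
  ],
)

```text
time_s: 21.55
position: [474.2, 176.0, 184.4]
tcp_rot: [[0.389, 0.921, 0.011], [0.921, -0.389, -0.001], [0.003, 0.01, -1.0]]
force: [9.8, 0.9, -7.4]
opening: 0.164
grip_force: 58.4
```

```bash
python3 f.py
```

```text
21.55 pos [474.2 176.  184.4] r 59.0 phi 355.46559513021054 Frad -3.9 Ftan 9.0 Fz -7.4 tcp z [ 0.011 -0.001 -1.   ] tq [-0.32 -1.33  0.01]
```

Crank force is now 9.0 N, about 80–85° past contact, so roughly 50 N of clamping load. I'll release and lift off.

Request:
jog_arm(
  moves=[
    {"claw": -1,"translation": [0,1,0],"delta_rot": [0,0,0]},
    {"claw": -1,"translation": [0,0.5,0],"delta_rot": [0,0,0]},
    {"claw": -0.1,"translation": [0,0,0],"delta_rot": [0,0,0]},
    {"claw": -0.1,"translation": [0,0,0],"delta_rot": [0,0,0]},
    {"claw": -0.1,"translation": [0,0,0],"delta_rot": [0,0,0]},
    {"claw": -0.1,"translation": [0,0,-15],"delta_rot": [0,0,0]},
    {"claw": -0.1,"translation": [0,0,-20],"delta_rot": [0,0,0]},
    {"claw": -0.1,"translation": [0,0,-20],"delta_rot": [0,0,0]},
  ],
)

```text
time_s: 22.55
position: [470.2, 176.2, 239.4]
tcp_rot: [[0.39, 0.921, -0.001], [0.921, -0.39, -0.0], [-0.001, -0.001, -1.0]]
force: [0.3, 0.7, -0.4]
opening: 0.45
grip_force: 0.0
```

Request:
jog_arm(
  moves=[
    {"claw": -0.1,"translation": [0,0,-20],"delta_rot": [0,0,0]},
    {"claw": -0.1,"translation": [0,0,-20],"delta_rot": [0,0,0]},
    {"claw": -0.1,"translation": [20,-40,0],"delta_rot": [0,0,0]},
    {"claw": -0.1,"translation": [20,-40,0],"delta_rot": [0,0,0]},
    {"claw": -0.1,"translation": [20,-40,0],"delta_rot": [0,0,0]},
    {"claw": -0.1,"translation": [20,-40,0],"delta_rot": [0,0,0]},
    {"claw": -0.1,"translation": [20,-40,0],"delta_rot": [0,0,0]},
    {"claw": -0.1,"translation": [0,0,0],"delta_rot": [0,0,0]},
  ],
)

```text
time_s: 23.55
position: [323.1, 347.6, 278.9]
tcp_rot: [[0.385, 0.923, -0.001], [0.923, -0.385, -0.0], [-0.001, -0.001, -1.0]]
force: [0.5, -0.6, -0.6]
opening: 0.453
grip_force: 0.0
```

```bash
python3 f.py; python3 l.py 6
```

```text
23.55 pos [323.1 347.6 278.9] r 205.5 phi 101.13732573346772 Frad -0.7 Ftan 0.2 Fz -0.6 tcp z [-0.001 -0.    -1.   ] tq [ 0.02 -0.01  0.01]
top 36 (np.float64(209.38888888888889), np.float64(180.52777777777777)) 207 212 177 184 [471.2 175.  218.5]
  end (np.int64(208), np.int64(177)) [495.6 187.4 159.2]
  end (np.int64(209), np.int64(184)) [466.6 178.8 193.8]
scene 58 (np.float64(220.5344827586207), np.float64(154.3448275862069)) 218 223 148 160 [467.5 168.8 209.7]
  end (np.int64(221), np.int64(148)) [539.4 220.3 158.9]
  end (np.int64(219), np.int64(160)) [467.2 175.9 186.9]
tri [476.2 176.8 199.7] 1.9
```

View pics/b6.png

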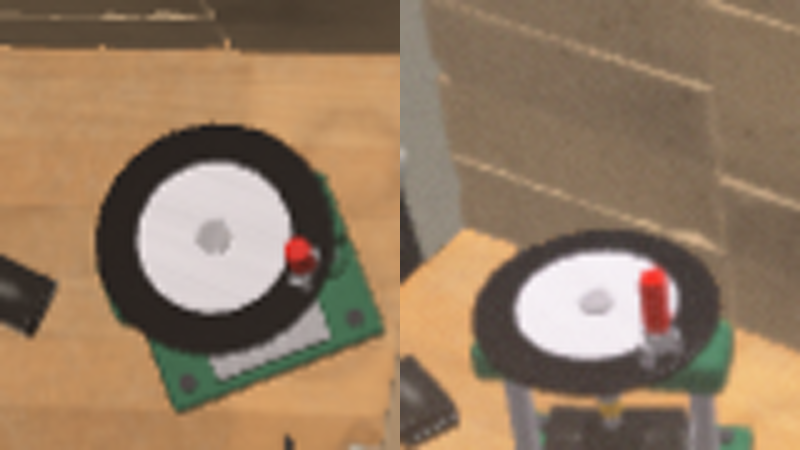

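The handle stands upright at (476,177), 57.7 mm from the axis, and the arm is clear of everything. I'll hand in.

```bash
python3 -c "
from station import arm; print(arm.sign_off())"
```

```text
the job is handed in; nothing more can be done
None
```

I handed the job in with the block clamped at an estimated 50 N (judged from crank force), the handle standing upright and the arm clear of everything; the grip slipped off the handle once mid-crank and I re-gripped it, and the hand-in did not report a result.

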